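# Start the bonding press spindle in its thread

## Robot

A 7-joint arm with a two-finger parallel gripper is mounted at the origin on the work surface. World frame = base frame: x ahead of the robot, y to its left, z up, the work surface at z = 0. Lengths are in m, angles in rad, forces in N, time in s.
With the tool pointing down it reaches from about 0.4 to 0.875 m from the base axis. Payload 4.4 kg.
Tool frame: the origin (TCP) lies between the finger pads; the fingertips stand 25 mm ahead of it and the grasp point (between the pads) lies 6 mm ahead of it (ctrl.nose_length is the z of the fingertips in the tool frame, in m); z points along the fingers, y is the direction in which the jaws open and shut (so a half turn about z gives the same grasp; the last joint's range is limited). The gripper opens to 85 mm and grips with 20 to 120 N. Pads are 22 mm wide; open, the fingers measure 114 mm over their backs; the gripper's body (76 mm by 85 mm) begins 54 mm behind the grasp point. The pads swing forward as they close: fully open they stand 13 mm farther back than shut.
Start: joints at [1.216, 0.628, 0.038, 1.517, -0.027, 0.996, -0.02], TCP at [0.185, -0.623, 0.256] pointing down, gripper open.
Joint ranges: [-3.06, 3.06], [-0.37, 2.12], [-1.25, 1.32], [0.18, 2.47], [-1.1, 4.24], [0.23, 1.98], [-2.94, 2.94]. Speed limits (rad/s): [2.57, 2.57, 3.14, 3.14, 3.14, 3.14, 3.14].

## Interface

Orientations are given as a unit quaternion [w, x, y, z].
In Python, from cell import status, imaging, ticket, ctrl gives the robot as it stands.
- The arm moves only by the shell command python3 -m jog 'ROWS'. ROWS is JSON, one flat list of numbers, 7 for each row, row after row: the shift along the tool's x, y, z in m, then the turn, a rotation vector about the tool's x, y, z in degrees, then the closure, from 0 (fully open) to 1 (shut). In form: [x, y, z, wx, wy, wz, hand, x, y, z, wx, wy, wz, hand, ...]. A call has 1 to 10 rows; each row shifts and turns the commanded pose from where the row before left it, along the tool's axes as they then stand; what a row does not reach is not made up. A row lasts 1/10 s, in which the tool goes at most 50 mm and 8.59 degrees, less where a joint would pass 70% of its speed; a pose out of reach is approached as far as the arm can. A call with a gripper value outside its range is refused whole. The fingers move at their own pace and stop on an object; the grip force is fixed at half the most. Time passes only in rows, so rows that do not move let the fingers close. It gives the time, the measured TCP pose, the force and the opening at its end, in the units of the state.
- status.get_state(): the state, without advancing time (a new reading comes with each control period).
- imaging.capture(name): name is "scene" or "top" or "wrist"; returns a dict with "image" (480x640x3 uint8, blue, green, red), "camera_matrix" (3x3 intrinsics, pixels), "extrinsics" (4x4, takes a point from world to camera coordinates). Camera axes: x right, y down, z forward; pixel columns grow to the right and rows downward; lengths in m; the calibration is good to about 2 mm. A picture is of the moment at which its call begins. There is no depth.
- ticket.job_done(): hands the job in, once; it reports no verdict.
The state is a dict: "clock": time; "qpos": joint angles; "joint_vel": joint speeds; "tau": joint torques, N m; "ee_pos": TCP position; "eef_rot": TCP orientation; "ft_force": force on the tool from outside, world axes, zero at the start; "moment": the same for the moment, N m; "grip_width": finger opening in m.
Only numpy, scipy, OpenCV 4.12 (cv2) and the standard library are available. Lean on these libraries where they do the work, as an engineer would, in place of code of your own. Each camera call takes 0.05 s, during which the arm holds its last target.

## Task

The spindle of the small bonding press was just set back on its threaded boss: draw the orange-handled lock pin up out of the bridge beside the star wheel and hang it by its shoulder in the open notch at the end of the bridge. Then turn the spindle by its black hub backward (counter-clockwise from above) until the thread drops, and from there forward one full turn, without lifting it out of the boss. Finish while still holding the hub, the spindle started and at rest, so that the pressure foot can be fitted from below; leave the other things on the bench where they stand.

Things in the scene. Friction and masses are not known exactly. Their poses are not given: they have to be found in the camera images.
- press: Bench bonding press, fixed: grey-green base 150 (x) x 250 (y) x 18 mm, two columns, a bridge 70 x 212 x 30 mm across them, its top 110 mm above the bench (column nuts to 122), in its middle a brass threaded boss, top at 128 mm. Origin: centre of the base's underside, on the bench; z up, y along the bridge towards the parking notch. The spindle axis is the origin's vertical.
- pin_bore (a point): Mouth of the lock pin's blind bore in the bridge's top (12 mm wide, 25 mm deep), 44 mm from the spindle axis towards the notch. Fixed to the press, same axes.
- notch_seat (a point): Where the shoulder's centre belongs when parked: top face of the steel ear at the bridge's +y end, 110 mm above the bench, 126 mm from the spindle axis. The ear is 8 mm thick; its U-notch, 14 mm wide in press x, is open above and outward (+y), closed 9 mm inward of this point; lips reach 18 mm outward. Nose goes down through the notch, shoulder rests on the lips. Axes as the press.
- lock_pin: Loose upright stepped pin, 0.12 to 0.22 kg: nose 10 mm in diameter, 24 mm long; body 18 mm in diameter, 102 mm long, its upper 46 mm the orange handle. Origin: tip of the nose; z up the pin. It starts in its bore, shoulder on the bridge, body in a gap between two wheel lobes (about 4 mm play each side), so the wheel cannot turn until the pin has been lifted straight up and out.
- pin_shoulder (a point): Centre of the pin's shoulder, 24 mm above the tip: where the 10 mm nose meets the 18 mm body.
- pin_grip (a point): Point on the pin's axis in the orange handle, 110 mm above the tip, 16 mm below the pin's top: grip here with one finger on each side in press x (the wheel's hub stands next to the pin in press -y).
- wheel: Star wheel fixed on the spindle: black ribbed round hub, 40 mm in diameter and 38 mm tall, to hold; below it six lobes 12 mm thick, 18 mm wide, reaching 55 mm from the axis, one red. Origin: on the axis at the hub's underside (top of the lobes), about 165 mm above the bench at the start; z up. Wheel and spindle weigh 0.8 kg, rest on the thread by weight alone and turn easily (0.03 to 0.05 N m).
- hub_top (a point): Centre of the hub's top face, 38 mm above the wheel's origin. While the spindle is held in a firm grip its weight is carried and the thread drop cannot happen: let it fall by gripping lightly (about 3 N), or by opening the fingers now and then.
- spindle_turn (a joint): Turn of the spindle (rad): near 0 at the start, positive forward (clockwise seen from above, screwing in), negative backward; not limited. Right-hand single-start thread, 30 mm in diameter, pitch 6 mm. The drop comes somewhere 0.8 to 2.7 rad backward of the start.
- spindle_height (a joint): Height of the spindle (m), 0 just before the drop. At the start the thread tip rests on the boss's first turn at -0.001 to -0.0025. Turned backward it climbs 1 mm per rad to 0; when the tip passes the thread's end the spindle falls one pitch, to -0.006. From there it sinks 6 mm per turn forward. Until started it could be lifted out.
- duster_can: Bystander: white and red aerosol duster can, 52 mm in diameter, 178 mm tall, upright on the bench; origin under its centre.
- spray_bottle: Bystander: clear spray bottle with a white trigger head, 66 mm in diameter, 163 mm tall; origin under its centre.
- parts_tray: Bystander: flat blue parts tray with compartments, 110 x 200 x 22 mm, on the bench beyond the press; origin under its centre.
- tape_dispenser: Bystander: navy tape dispenser, 140 x 52 x 96 mm, on the bench; origin under its centre.
Things that resemble listed ones, but are neither listed nor needed, are in the scene too. Leave any green or yellow look-alike of the lock_pin alone.

How it is judged:
On the way, in this order (a step that is already met when the one before it is completed fails the run):
1. the lock pin is drawn clear of its bore (z of lock_pin in the frame of pin_bore above 0.002 m), for 0.1 s.
2. the lock pin hangs in the notch by its shoulder, let go (horizontal distance between pin_shoulder and notch_seat below 0.012 m and z of pin_shoulder in the frame of notch_seat between -0.003 and 0.003 m and angle between lock_pin's own z axis and vertical below 0.15 rad and contact force between the fingers and lock_pin below 0.3 N), for 0.2 s.
3. the spindle has been turned backward and its thread has dropped (value of joint spindle_turn below -0.4 rad and value of joint spindle_height below -0.0045 m), for 0.1 s.
At the end, for the whole second after the job is handed in: Lock pin hangs in the notch, released (shoulder within 12 mm of the seat, height within 3 mm, upright within 8 degrees); spindle one turn deep from the drop, within a quarter turn (spindle_height -0.0134 to -0.0106), at rest; fingers still hold the wheel with 1.5 N or more (all of step 2 and value of joint spindle_height between -0.0134 and -0.0106 m and value of joint spindle_turn below 7 rad and velocity of joint spindle_turn between -0.1 and 0.1 rad/s and velocity of joint spindle_height between -0.004 and 0.004 m/s and contact force between the fingers and wheel above 1.5 N); the arm keeps its last pose, push and grip.
It fails at once if the spindle is lifted out of its boss (more than 8 mm above the thread's end) (value of joint spindle_height above 0.008 m).
It fails at once if the aerosol duster can is shifted by more than 20 mm or knocked over (distance of duster_can from where it was at the start of the episode above 0.02 m or angle between duster_can's own z axis and vertical above 0.35 rad).
It fails at once if the spray bottle is shifted by more than 20 mm or knocked over (distance of spray_bottle from where it was at the start of the episode above 0.02 m or angle between spray_bottle's own z axis and vertical above 0.35 rad).
It fails at once if the parts tray is shifted by more than 20 mm or knocked over (distance of parts_tray from where it was at the start of the episode above 0.02 m or angle between parts_tray's own z axis and vertical above 0.35 rad).
It fails at once if the tape dispenser is shifted by more than 20 mm or knocked over (distance of tape_dispenser from where it was at the start of the episode above 0.02 m or angle between tape_dispenser's own z axis and vertical above 0.35 rad).
It also fails if it takes over 72 s, if anything falls off the work surface, if the arm or the gripper's body presses on something with over 40 N, if the wrist force passes 120 N, or if a joint passes its speed limit or range.

## Working session

There is one attempt and no reset: what is moved stays moved. The work goes in short steps, Python scripts to look and compute and a shell command to move; the robot and the scene stay as the last step left them, time stands still between calls to the robot, and variables do not carry over. Pictures are saved under pics/ and viewed, and the job is handed in when it is done.

```bash
ls; mkdir -p pics; python3 - <<'E'
from cell import status, imaging, ticket, ctrl
import cv2
print(status.get_state(), ctrl.nose_length)
for n in ("scene","top","wrist"):
    c=imaging.capture(n); cv2.imwrite(f"pics/{n}0.png",c["image"]); print(n,c["camera_matrix"],c["extrinsics"])
E
```

```text
pics
{'clock': 0.0, 'qpos': array([ 1.2161764 ,  0.62936075,  0.03844865,  1.51840761, -0.02701281,
        0.99632536, -0.02001883]), 'joint_vel': array([-6.93773558e-04,  1.47463911e-03,  4.15595068e-04,  7.39125599e-05,
       -1.10734906e-03,  2.03135195e-04,  4.68843770e-04]), 'tau': array([-4.18785803e-04, -5.63397503e+01,  1.22619420e+00, -1.93448460e+01,
        1.10055532e-02,  1.04837763e-02, -1.23198923e-06]), 'ee_pos': array([ 0.18498716, -0.62248581,  0.25536704]), 'eef_rot': array([-9.79543657e-04,  9.89592814e-01,  1.43892600e-01, -1.53173376e-04]), 'ft_force': array([-0.10860032,  0.47919175, -0.20571618]), 'moment': array([ 0.03071976, -0.04507373, -0.02469879]), 'grip_width': 0.08583983414869602} 0.025
scene [[551.53888565   0.         325.87008133]
 [  0.         551.53888565 237.70619408]
 [  0.           0.           1.        ]] [[-7.82781784e-01  6.22294541e-01  1.47735271e-03  4.23241263e-01]
 [ 3.68818347e-01  4.65844640e-01 -8.04339355e-01 -1.02922369e-01]
 [-5.01224207e-01 -6.29077321e-01 -5.94168342e-01  1.62700484e+00]
 [ 0.00000000e+00  0.00000000e+00  0.00000000e+00  1.00000000e+00]]
top [[439.38328073   0.         322.69862561]
 [  0.         439.38328073 239.63186355]
 [  0.           0.           1.        ]] [[ 0.05316539 -0.99858275 -0.00243458  0.01546374]
 [-0.97536008 -0.05140592 -0.21454639  0.58939839]
 [ 0.21411717  0.01378103 -0.97671077  0.97491369]
 [ 0.          0.          0.          1.        ]]
wrist [[384.8410806    0.         322.89936209]
 [  0.         384.8410806  238.62494277]
 [  0.           0.           1.        ]] [[ 0.28534363 -0.95842355 -0.00182258 -0.6485771 ]
 [-0.91038189 -0.27163412  0.31212133 -0.04225733]
 [-0.2996395  -0.08740259 -0.9500405   0.38087389]
 [ 0.          0.          0.          1.        ]]
```

View pics/scene0.png

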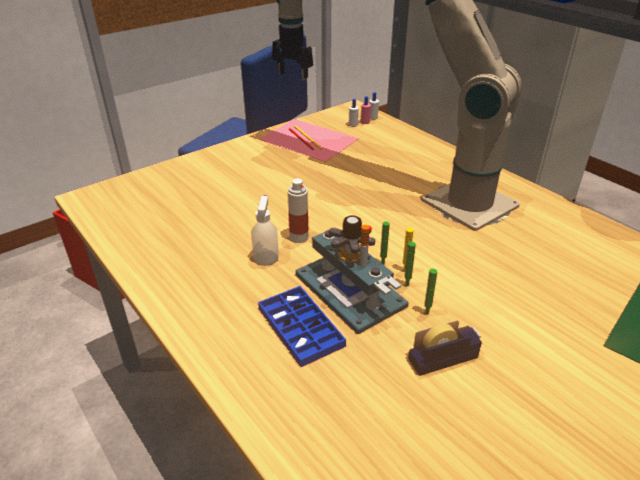

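View pics/top0.png

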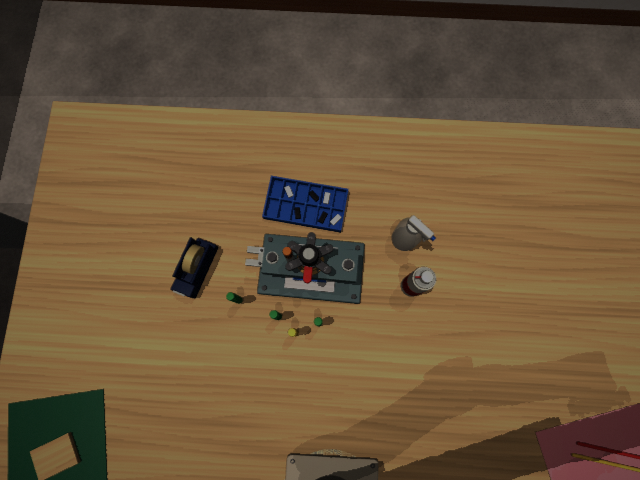

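View pics/wrist0.png

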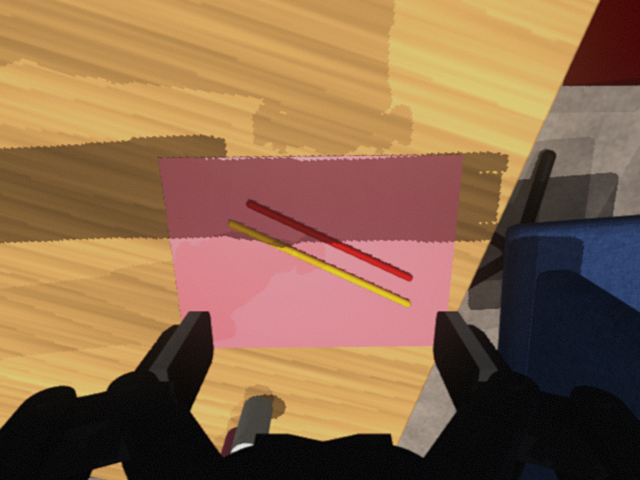

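The scene and top views show several possible targets:
- Orange pin: top (287,252), scene (365,232). It stands in the bridge beside the hub.
- Green look-alikes: top (232,297), (275,315), (319,322).
- Yellow look-alike: top (293,332).
- Red lobe: top (307,275). It's also reddish, but it's part of the wheel.

By the description I choose the orange pin, and I'll check it in a close crop.

```bash
cat > h.py <<'E'
import numpy as np, cv2
from cell import status, imaging
from scipy.spatial.transform import Rotation as R
def ray(c,uv):
    K=c["camera_matrix"];E=c["extrinsics"]
    d=E[:3,:3].T@np.linalg.inv(K)@np.array([uv[0],uv[1],1.]); o=-E[:3,:3].T@E[:3,3]
    return o,d/np.linalg.norm(d)
def onz(c,uv,z):
    o,d=ray(c,uv); return o+d*(z-o[2])/d[2]
def two(c1,u1,c2,u2):
    o1,d1=ray(c1,u1);o2,d2=ray(c2,u2)
    t=np.linalg.lstsq(np.c_[d1,-d2],o2-o1,rcond=None)[0]
    a,b=o1+t[0]*d1,o2+t[1]*d2
    return (a+b)/2,np.linalg.norm(a-b)
def proj(c,p):
    q=c["extrinsics"]@np.r_[p,1]; q=c["camera_matrix"]@q[:3]; return q[:2]/q[2]
def crop(c,x0,y0,w,h,s,name):
    cv2.imwrite(name,cv2.resize(c["image"][y0:y0+h,x0:x0+w],None,fx=s,fy=s,interpolation=cv2.INTER_CUBIC))
def Rt():
    s=status.get_state(); q=s["eef_rot"]; return R.from_quat([q[1],q[2],q[3],q[0]])
E
python3 - <<'E'
from h import *
t=imaging.capture("top"); s=imaging.capture("scene")
crop(t,225,215,160,120,5,"pics/tc.png"); crop(s,285,200,133,100,6,"pics/sc.png")
E
```

```text
(no output)
```

View pics/tc.png

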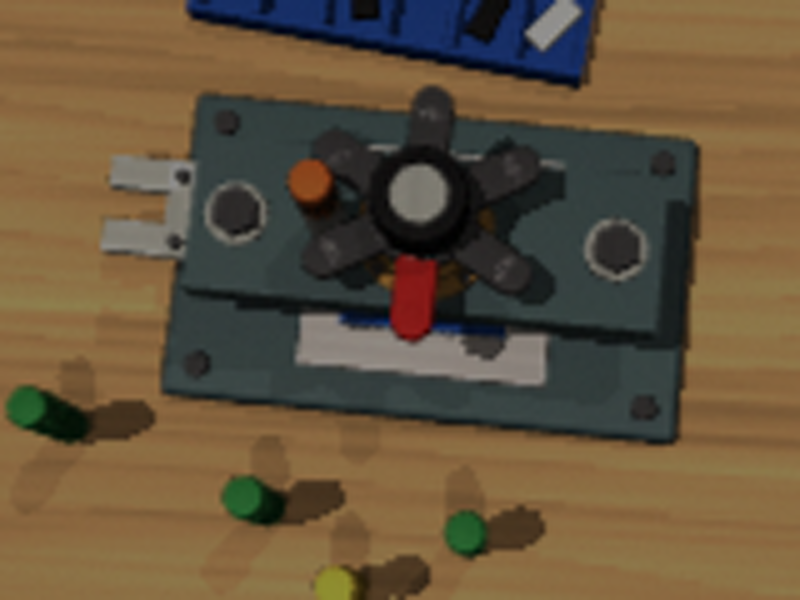

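View pics/sc.png

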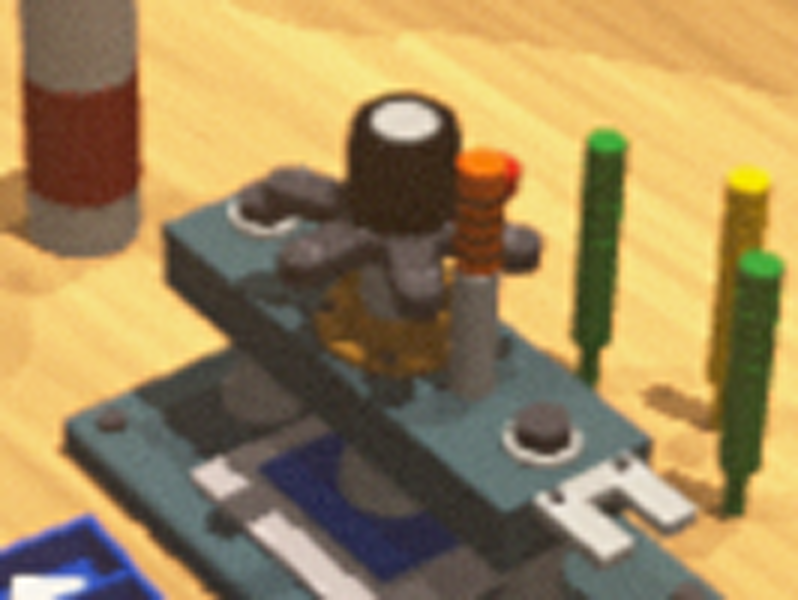

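```bash
python3 - <<'E'
from h import *
np.set_printoptions(precision=4,suppress=True)
t=imaging.capture("top"); s=imaging.capture("scene")
T=lambda x,y:(225+x/5,215+y/5); S=lambda x,y:(285+x/6,200+y/6)
print("hub",two(t,T(418,193),s,S(404,120)),onz(t,T(418,193),.203))
print("pin",two(t,T(311,181),s,S(482,160)),onz(t,T(311,181),.212))
a=onz(t,T(235,211),.122);b=onz(t,T(617,250),.122);print("nuts",a,b,(a+b)/2, np.linalg.norm(a-b))
y=(a-b)/np.linalg.norm(a-b);print("yaw nuts",np.degrees(np.arctan2(-y[0],y[1])))
P=[onz(t,T(*p),.018) for p in [(202,93),(697,142),(675,441),(163,394)]]
print("base",np.mean(P,0),[np.linalg.norm(P[i]-P[i-1]) for i in range(4)])
d=(P[0]-P[1]+P[3]-P[2]);print("yaw base",np.degrees(np.arctan2(-d[0],d[1])))
print("notch scene", onz(s,S(603,497),.110), onz(t,T(185,210),.11))
print("bystanders",[ (n,onz(t,u,.1)) for n,u in dict(can=(420,280),bot=(410,232)).items()])
E
```

```text
hub (array([0.5262, 0.0723, 0.2031]), np.float64(0.0017037093743042355)) [0.5268 0.0717 0.203 ]
pin (array([0.5275, 0.1154, 0.2099]), np.float64(0.0019482403136811424)) [0.5278 0.1145 0.212 ]
nuts [0.5294 0.1556 0.122 ] [ 0.5209 -0.0137  0.122 ] [0.5252 0.0709 0.122 ] 0.16954564277351095
yaw nuts -2.8760437371238714
base [0.5256 0.0701 0.018 ] [np.float64(0.1495327634757478), np.float64(0.24621694803368932), np.float64(0.14697611249532427), np.float64(0.2470777660819424)]
yaw base -2.4734212982798436
notch scene [0.5335 0.1943 0.11  ] [0.5308 0.1795 0.11  ]
bystanders [('can', array([ 0.4991, -0.1759,  0.1   ])), ('bot', array([ 0.6082, -0.1524,  0.1   ]))]
```

The crops confirm the choice. The orange handle at top crop (311,181) / scene crop (482,160) stands in the bridge between two lobes next to the black hub, and the green and yellow ones stand on the bench. The press is at about (0.526, 0.071), yaw -2.7°. Next I plan the approach arc.

```bash
cat >> h.py <<'E'
def pose():
    s=status.get_state(); return s["ee_pos"].copy(),Rt()
def sim(rows,p=None,r=None):
    if p is None: p,r=pose()
    for w in np.array(rows,float).reshape(-1,7):
        p=p+r.apply(w[:3]); r=r*R.from_rotvec(w[3:6],degrees=True)
    return p,r
def need(target,yaw_y,p=None,r=None):
    """tool-frame shift (mm) and turn (deg) to a down-pointing pose whose tool y points at world angle yaw_y deg"""
    if p is None: p,r=pose()
    y=np.array([np.cos(np.radians(yaw_y)),np.sin(np.radians(yaw_y)),0]); z=np.array([0,0,-1.]); x=np.cross(y,z)
    g=R.from_matrix(np.c_[x,y,z])
    return r.inv().apply(np.array(target)-p)*1000,(r.inv()*g).as_rotvec(degrees=True)
E
python3 - <<'E'
from h import *
np.set_printoptions(precision=2,suppress=True)
p,r=sim([.045,-.004,0,0,0,-4,0]*18); print(p*1000,need([.528,.1152,.262],-2.7,p,r))
for k in (5,10,14): print(k,sim([.045,-.004,0,0,0,-4,0]*k)[0])
E
```

```text
[614.66   5.09 256.27] (array([107.89, -89.41,  -5.67]), array([-0.01, -0.03,  1.25]))
5 [ 0.38 -0.51  0.26]
10 [ 0.53 -0.34  0.26]
14 [ 0.59 -0.17  0.26]
```

```bash
python3 -m jog '[0.045,-0.008,-0.004,0,0,-4,0, 0.045,-0.008,-0.004,0,0,-4,0, 0.045,-0.008,-0.004,0,0,-4,0, 0.045,-0.008,-0.004,0,0,-4,0, 0.045,-0.008,-0.004,0,0,-4,0, 0.045,-0.008,-0.004,0,0,-4,0, 0.045,-0.008,-0.004,0,0,-4,0, 0.045,-0.008,-0.004,0,0,-4,0, 0.045,-0.008,-0.004,0,0,-4,0, 0.045,-0.008,-0.004,0,0,-4,0]'
python3 - <<'E'
from h import *
np.set_printoptions(precision=2,suppress=True)
p,r=sim([.045,-.008,0,0,0,-4,0]*8); print(p*1000,need([.528,.1152,.262],-2.7,p,r)); print(status.get_state()["qpos"])
E
```

```text
clock: 1.35
ee_pos: [0.505, -0.3069, 0.2965]
eef_rot: [0.0, 0.88, 0.475, 0.0]
ft_force: [0.2, 0.1, -0.5]
grip_width: 0.0855
[562.8   49.44 296.47] (array([ 64.97, -36.3 ,  34.43]), array([0.04, 0.02, 1.41]))
[ 0.61  0.5  -0.17  1.64  0.1   1.01 -0.17]
```

```bash
python3 -m jog '[0.045,-0.008,0,0,0,-4,0, 0.045,-0.008,0,0,0,-4,0, 0.045,-0.008,0,0,0,-4,0, 0.045,-0.008,0,0,0,-4,0, 0.045,-0.008,0,0,0,-4,0, 0.045,-0.008,0,0,0,-4,0, 0.045,-0.008,0,0,0,-4,0, 0.045,-0.008,0,0,0,-4,0, 0.032,-0.018,0,0,0,0.7,0, 0.032,-0.018,0,0,0,0.7,0]'
python3 -m jog '[0,0,0,0,0,0,0]'
python3 - <<'E'
from h import *
np.set_printoptions(precision=2,suppress=True)
print(need([.528,.1152,.262],-2.7)); print(status.get_state()["qpos"])
for n in ("wrist","top"):
    c=imaging.capture(n); cv2.imwrite(f"pics/{n}1.png",c["image"])
    if n=="wrist":
        print("proj pin top",proj(c,[.5281,.1152,.212]),"hub",proj(c,[.526,.0713,.203]),"notch",proj(c,[.532,.197,.110]))
E
```

```text
clock: 2.35
ee_pos: [0.5282, 0.1146, 0.2963]
eef_rot: [-0.0, 0.724, 0.689, 0.0]
ft_force: [0.3, 1.3, 0.6]
grip_width: 0.0855
clock: 2.45
ee_pos: [0.5261, 0.119, 0.2968]
eef_rot: [-0.002, 0.721, 0.692, 0.001]
ft_force: [0.6, 0.7, -0.1]
grip_width: 0.0854
(array([-3.81,  2.08, 34.77]), array([-0.07, -0.19,  0.35]))
[-0.02  0.44 -0.37  1.77  0.18  0.97 -0.5 ]
proj pin top [328.68 267.77] hub [327.66 327.33] notch [328.29 115.96]
```

View pics/wrist1.png

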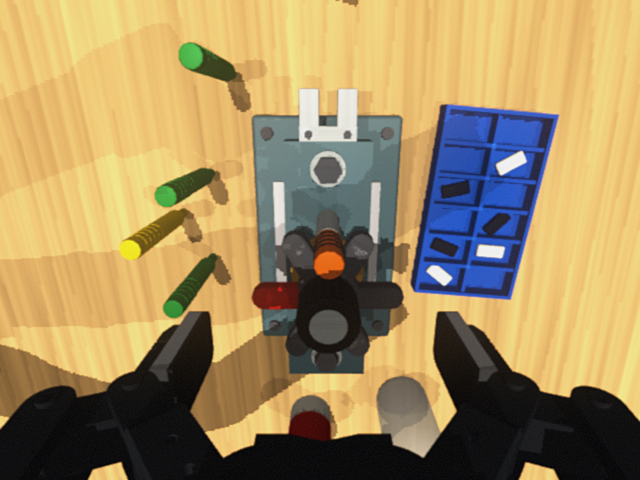

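The wrist view shows the orange top at (329,265), the hub at (327,327), and the notch centred on column 328 at row ~115. All three are within 3 px of the projections, so I descend.

```bash
python3 -m jog '[-0.004,0.002,0,0,0,0.3,0, 0,0,0.01,0,0,0,0, 0,0,0.014,0,0,0,0, 0,0,0.014,0,0,0,0, 0,0,0.014,0,0,0,0, 0,0,0.014,0,0,0,0, 0,0,0.014,0,0,0,0, 0,0,0.01,0,0,0,0, 0,0,0.004,0,0,0,0,0,0,0,0,0,0,0]'
python3 - <<'E'
from h import *
np.set_printoptions(precision=2,suppress=True)
print(need([.528,.1152,.202],-2.7)); c=imaging.capture("wrist"); cv2.imwrite("pics/wrist2.png",c["image"])
print("pin top",proj(c,[.5281,.1152,.212]))
E
```

```text
clock: 3.55
ee_pos: [0.5304, 0.1082, 0.2017]
eef_rot: [-0.0, 0.727, 0.687, -0.0]
ft_force: [0.3, -1.1, 0.2]
grip_width: 0.0856
(array([ 6.87, -2.83, -0.34]), array([-0.06,  0.02, -0.5 ]))
pin top [317.63 348.79]
```

View pics/wrist2.png

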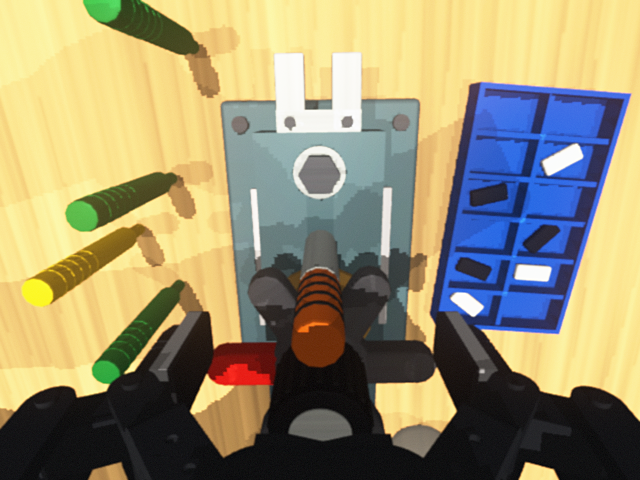

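```bash
python3 -m jog '[0,0,0,0,0,0,0,0,0,0,0,0,0,0,0,0,0,0,0,0,0]'
python3 - <<'E'
from h import *
np.set_printoptions(precision=2,suppress=True)
print(need([.528,.1152,.202],-2.7)); c=imaging.capture("wrist"); cv2.imwrite("pics/wrist3.png",c["image"])
print("pin top",proj(c,[.5281,.1152,.212]))
E
```

```text
clock: 3.9
ee_pos: [0.5309, 0.1088, 0.2028]
eef_rot: [0.0, 0.726, 0.687, 0.0]
ft_force: [-0.2, 0.6, -0.7]
grip_width: 0.0853
(array([ 6.23, -3.2 ,  0.83]), array([ 0.06, -0.01, -0.45]))
pin top [316.64 348.44]
```

```bash
python3 -m jog '[0.007,-0.003,0.001,0,0,-0.5,0, 0,0,0,0,0,0,0, 0,0,0,0,0,0,0]'
python3 - <<'E'
from h import *
np.set_printoptions(precision=2,suppress=True)
print(need([.528,.1152,.202],-2.7)); c=imaging.capture("wrist"); cv2.imwrite("pics/wrist4.png",c["image"][180:])
print("pin top",proj(c,[.5281,.1152,.212]))
E
```

```text
clock: 4.25
ee_pos: [0.5278, 0.1164, 0.2013]
eef_rot: [-0.0, 0.723, 0.691, 0.0]
ft_force: [0.3, -0.2, 0.1]
grip_width: 0.0856
(array([-1.18,  0.27, -0.65]), array([-0.  , -0.01,  0.1 ]))
pin top [327.05 370.28]
```

View pics/wrist4.png

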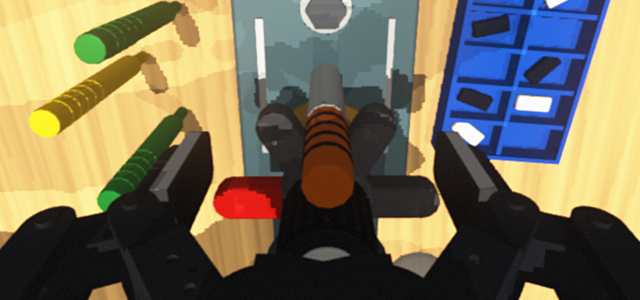

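The pin stands between the open fingers at (327,367), so I close.

```bash
python3 -m jog '[0,0,0,0,0,0,1, 0,0,0,0,0,0,1, 0,0,0,0,0,0,1, 0,0,0,0,0,0,1, 0,0,0,0,0,0,1, 0,0,0,0,0,0,1, 0,0,0,0,0,0,1]'
```

```text
clock: 5.0
ee_pos: [0.5282, 0.1158, 0.2015]
eef_rot: [0.0, 0.723, 0.691, 0.0]
ft_force: [0.6, 0.8, 1.2]
grip_width: 0.0164
```

```bash
python3 -m jog '[0,0,-0.003,0,0,0,1, 0,0,-0.006,0,0,0,1, 0,0,-0.008,0,0,0,1, 0,0,-0.008,0,0,0,1, 0,0,-0.008,0,0,0,1, 0,0,-0.008,0,0,0,1, 0,0,-0.006,0,0,0,1, 0,0,-0.003,0,0,0,1, 0,0,0,0,0,0,1, 0,0,0,0,0,0,1]'
python3 - <<'E'
from h import *
np.set_printoptions(precision=2,suppress=True)
print(need([.532,.200,.252],-2.7))
s=imaging.capture("scene"); crop(s,285,190,133,100,6,"pics/sc2.png")
E
```

```text
clock: 6.0
ee_pos: [0.5278, 0.1158, 0.2511]
eef_rot: [-0.0, 0.723, 0.691, -0.0]
ft_force: [-0.5, 0.4, -2.7]
grip_width: 0.0165
(array([84.31,  0.3 , -0.88]), array([-0.02,  0.01,  0.04]))
```

View pics/sc2.png

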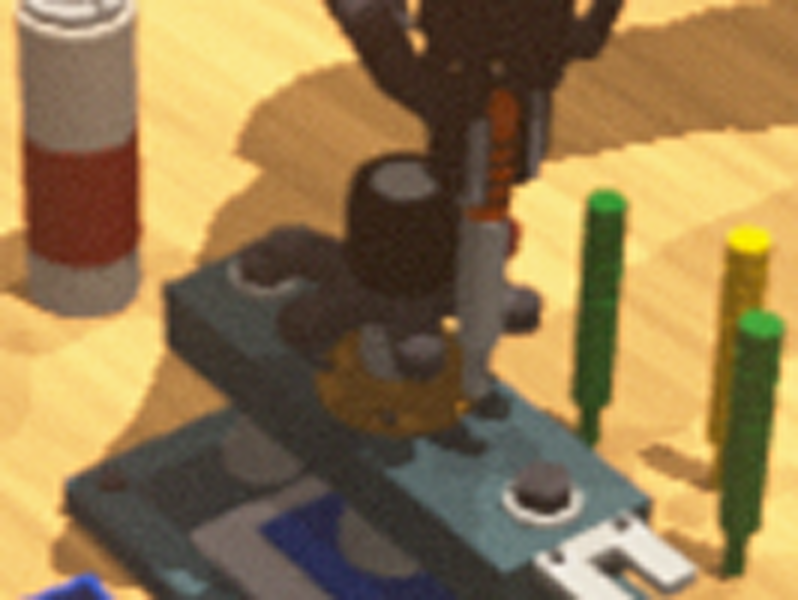

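The pin is lifted clear: the nose's dark end is at crop (475,390), above the bridge. Now I carry it to above the notch.

```bash
python3 -m jog '[0.005,0,0,0,0,0,1, 0.012,0,0,0,0,0,1, 0.016,0,0,0,0,0,1, 0.016,0,0,0,0,0,1, 0.016,0,0,0,0,0,1, 0.012,0,0,0,0,0,1, 0.005,0,0,0,0,0,1, 0.002,0,0,0,0,0,1, 0,0,0,0,0,0,1, 0,0,0,0,0,0,1]'
python3 - <<'E'
from h import *
np.set_printoptions(precision=2,suppress=True)
print(need([.532,.200,.252],-2.7))
s=imaging.capture("scene"); crop(s,300,190,133,100,6,"pics/sc3.png")
t=imaging.capture("wrist"); cv2.imwrite("pics/w5.png",t["image"])
print(proj(t,[.532,.197,.110]))
t=imaging.capture("top"); crop(t,200,200,133,100,6,"pics/t3.png")
E
```

```text
clock: 7.05
ee_pos: [0.5319, 0.1989, 0.2513]
eef_rot: [0.0, 0.724, 0.69, -0.0]
ft_force: [0.2, -0.8, -2.0]
grip_width: 0.0168
(array([ 1.14, -0.  , -0.75]), array([-0.  ,  0.05, -0.02]))
[324.63 234.16]
```

View pics/sc3.png

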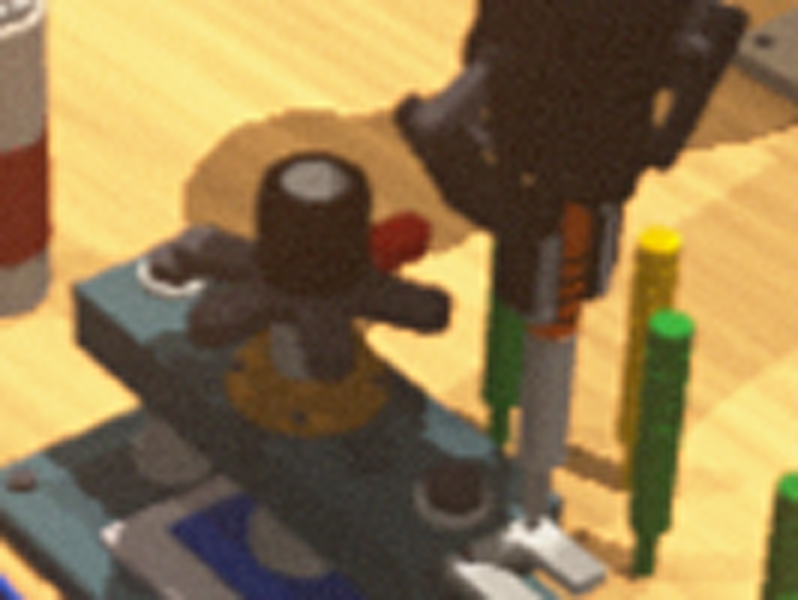

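View pics/w5.png

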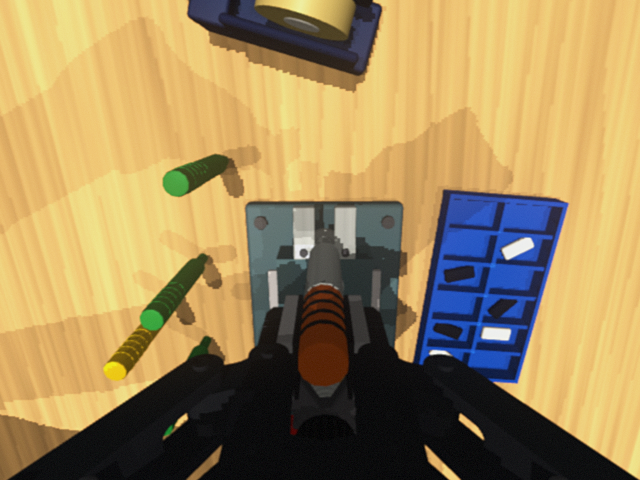

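```bash
python3 - <<'E'
from h import *
np.set_printoptions(precision=2,suppress=True)
p,r=pose(); s=imaging.capture("scene"); w=imaging.capture("wrist")
for name,z in (("top",.2613),("orange end",.2153),("shoulder",.1593),("tip",.1353)):
    q=[p[0],p[1],z]; print(name,(proj(s,q)-[300,190])*6,proj(w,q))
E
python3 - <<'E'
import cv2
i=cv2.imread('pics/w5.png')[180:300,260:400]; cv2.imwrite('pics/w5c.png',cv2.resize(i,None,fx=5,fy=5,interpolation=cv2.INTER_CUBIC))
E
```

```text
top [556.87 212.15] [325.94 366.24]
orange end [546.75 324.56] [325.23 301.62]
shoulder [535.09 454.13] [324.74 256.85]
tip [530.3  507.38] [324.6  243.55]
```

View pics/w5c.png

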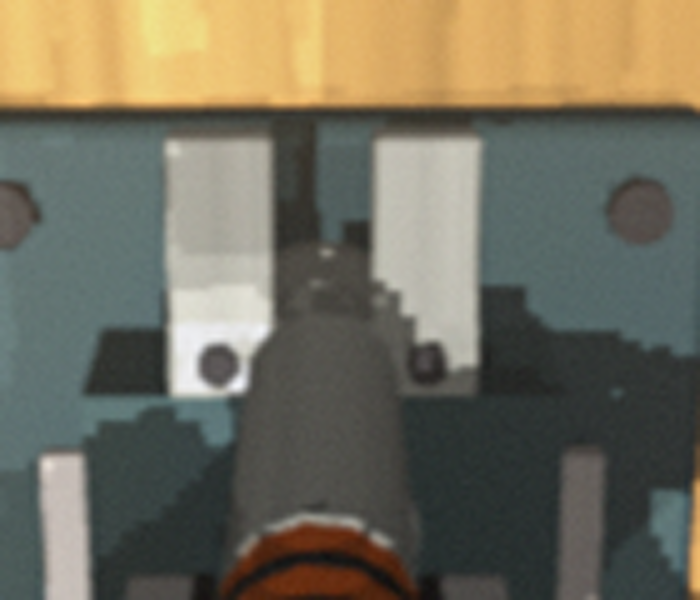

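View pics/t3.png

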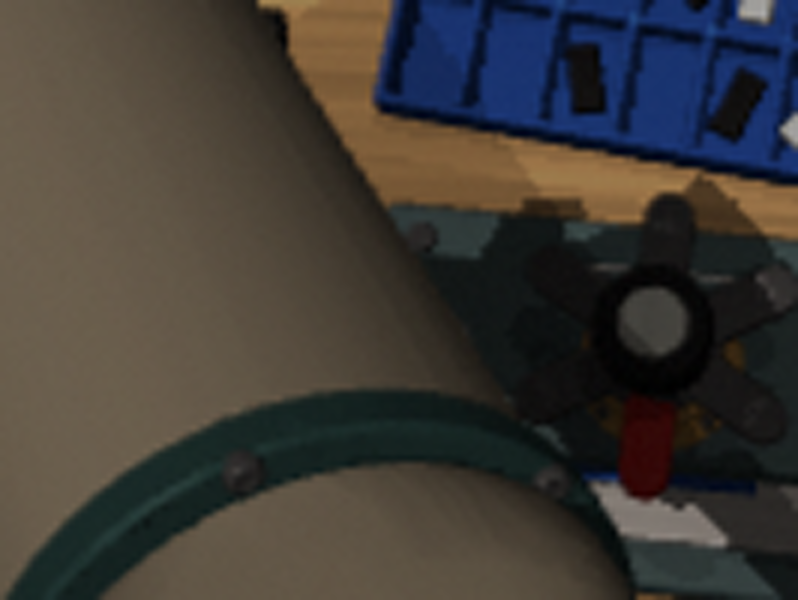

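The nose at crop (325,280) is centred between the lips, whose inner edges are at 274 and 372. The alignment is good to about 0.5 mm, so I lower the pin.

```bash
python3 -m jog '[0.001,0,0.004,0,0,0,1, 0,0,0.008,0,0,0,1, 0,0,0.008,0,0,0,1, 0,0,0.008,0,0,0,1, 0,0,0.006,0,0,0,1, 0,0,0.005,0,0,0,1, 0,0,0.005,0,0,0,1, 0,0,0.003,0,0,0,1, 0,0,0.001,0,0,0,1, 0,0,0,0,0,0,1]'
python3 - <<'E'
from h import *
np.set_printoptions(precision=2,suppress=True)
s=imaging.capture("scene"); crop(s,300,190,133,100,6,"pics/sc4.png")
E
```

```text
clock: 8.3
ee_pos: [0.5319, 0.2008, 0.2033]
eef_rot: [0.0, 0.723, 0.691, 0.0]
ft_force: [-0.2, -0.7, -2.0]
grip_width: 0.0164
```

View pics/sc4.png

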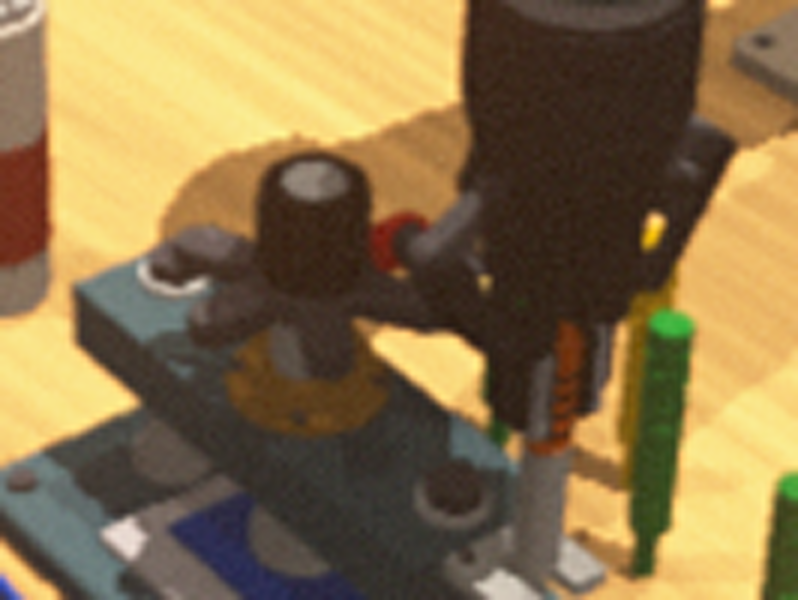

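The shoulder is at the lips and no extra load shows yet. I lower the last 2-3 mm and watch the force.

```bash
python3 -m jog '[0,0,0.001,0,0,0,1, 0,0,0.0005,0,0,0,1, 0,0,0.0005,0,0,0,1, 0,0,0,0,0,0,1]'; python3 -m jog '[0,0,0.0005,0,0,0,1, 0,0,0.0005,0,0,0,1, 0,0,0,0,0,0,1]'
```

```text
clock: 8.75
ee_pos: [0.532, 0.2008, 0.2015]
eef_rot: [0.0, 0.723, 0.691, 0.0]
ft_force: [-0.4, -0.3, 0.2]
grip_width: 0.0163
clock: 9.05
ee_pos: [0.5321, 0.201, 0.2013]
eef_rot: [0.0, 0.723, 0.691, 0.0]
ft_force: [-2.0, 0.1, 5.8]
grip_width: 0.0163
```

The shoulder is in contact, with +6 N upward. I release.

```bash
python3 -m jog '[0,0,0,0,0,0,0.6, 0,0,0,0,0,0,0.3, 0,0,0,0,0,0,0, 0,0,0,0,0,0,0, 0,0,0,0,0,0,0, 0,0,0,0,0,0,0]'
python3 - <<'E'
from h import *
np.set_printoptions(precision=2,suppress=True)
s=imaging.capture("scene"); crop(s,300,190,133,100,6,"pics/sc5.png")
t=imaging.capture("wrist"); cv2.imwrite("pics/w6.png",t["image"])
for z in (.212,.166,.11): print((proj(s,[.532,.199,z])-[300,190])*6, proj(t,[.532,.199,z]))
E
```

```text
clock: 9.65
ee_pos: [0.5319, 0.2008, 0.2002]
eef_rot: [-0.0, 0.723, 0.691, -0.0]
ft_force: [0.1, -0.3, -1.1]
grip_width: 0.0856
[545.9 332.4] [326.51 373.9 ]
[536.31 439.02] [325.67 306.9 ]
[525.24 562.09] [325.08 260.66]
```

View pics/sc5.png

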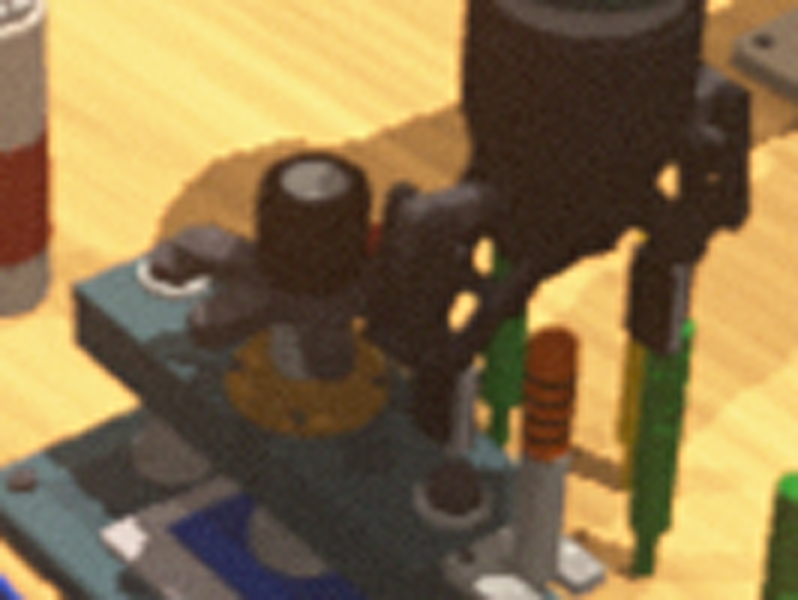

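View pics/w6.png

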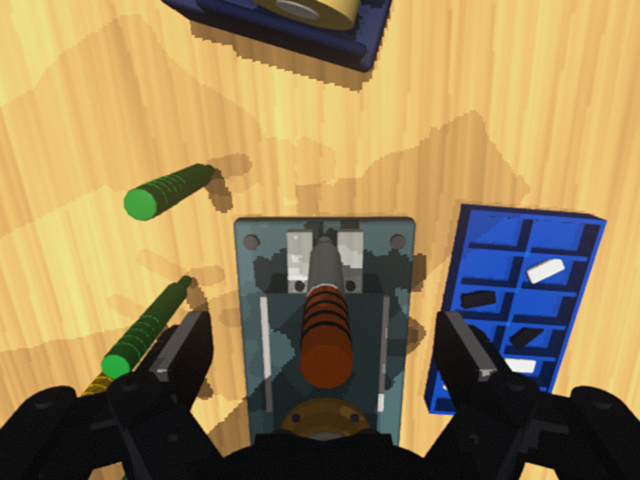

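The pin hangs upright in the notch: wrist view top at (326,368), shoulder between the lips at row ~255, and the scene crop agrees. Next I go up and back over the hub.

```bash
python3 -m jog '[0,0,-0.01,0,0,0,0, 0,0,-0.02,0,0,0,0, 0,0,-0.025,0,0,0,0, -0.015,0,-0.005,0,0,0,0, -0.025,0,0,0,0,0,0, -0.03,0,0,0,0,0,0, -0.03,0,0,0,0,0,0, -0.02,0,0,0,0,0,0, -0.01,0,0,0,0,0,0, 0,0,0,0,0,0,0]'
python3 -m jog '[0,0,0,0,0,0,0]'
python3 - <<'E'
from h import *
np.set_printoptions(precision=2,suppress=True)
print(need([.526,.0713,.196],-2.7), status.get_state()["qpos"])
t=imaging.capture("wrist"); cv2.imwrite("pics/w7.png",t["image"]); print(proj(t,[.526,.0713,.202]))
t=imaging.capture("top"); crop(t,200,200,133,100,6,"pics/t4.png");print((proj(t,[.532,.199,.212])-200)*6)
E
```

```text
clock: 10.75
ee_pos: [0.5257, 0.0688, 0.2602]
eef_rot: [0.0, 0.724, 0.689, -0.0]
ft_force: [0.0, 1.6, -0.4]
grip_width: 0.0854
clock: 10.85
ee_pos: [0.5258, 0.0718, 0.2604]
eef_rot: [-0.0, 0.723, 0.691, 0.0]
ft_force: [0.4, -0.1, 0.2]
grip_width: 0.0858
(array([-0.55,  0.17, 64.39]), array([ 0.01, -0.05,  0.08])) [ 0.05  0.47 -0.35  1.84  0.21  0.87 -0.44]
[325.28 281.55]
[272.76 281.88]
```

View pics/w7.png

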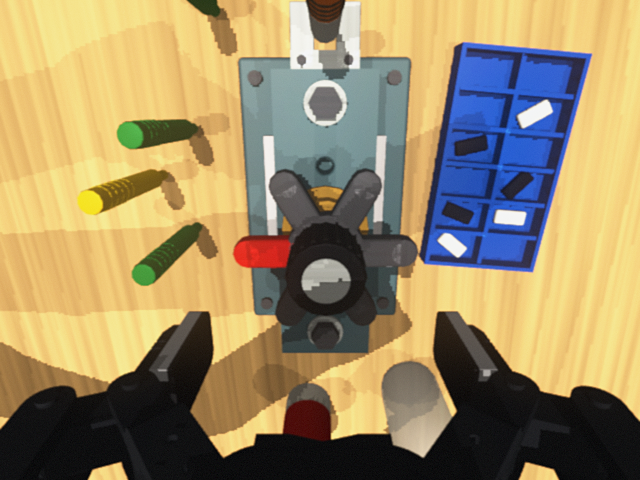

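View pics/t4.png

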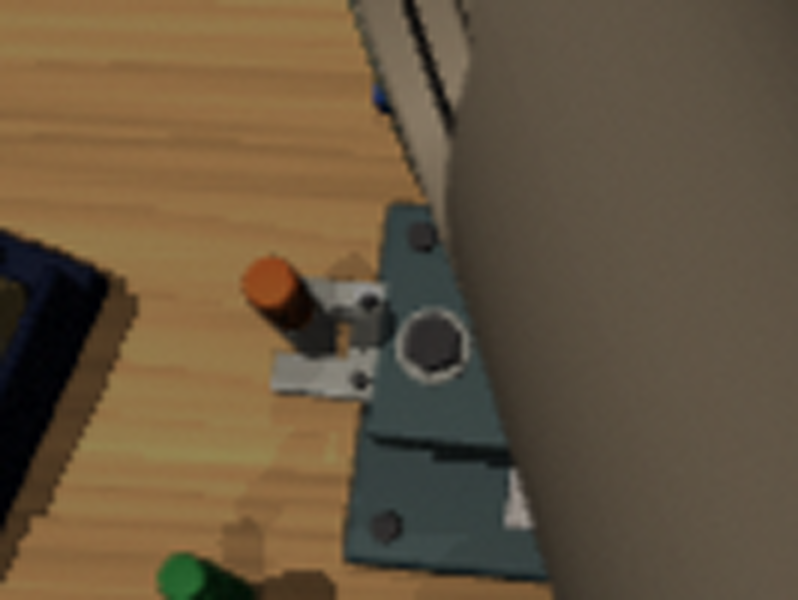

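The pin top in the top crop is at (272,282), right on the prediction. In the wrist view the hub top is at (326,281), which also matches. I descend around the hub and close.

```bash
python3 -m jog '[0,0,0.006,0,0,0,0, 0,0,0.012,0,0,0,0, 0,0,0.016,0,0,0,0, 0,0,0.016,0,0,0,0, 0,0,0.01,0,0,0,0, 0,0,0.004,0,0,0,0.2, 0,0,0,0,0,0,0.35, 0,0,0,0,0,0,0.35]'
python3 - <<'E'
from h import *
np.set_printoptions(precision=2,suppress=True)
print(need([.526,.0713,.196],-2.7))
t=imaging.capture("wrist"); cv2.imwrite("pics/w8.png",t["image"])
E
```

```text
clock: 11.75
ee_pos: [0.5262, 0.0712, 0.1966]
eef_rot: [0.0, 0.723, 0.691, 0.0]
ft_force: [-0.3, -0.4, -0.4]
grip_width: 0.0554
(array([ 0.14, -0.18,  0.61]), array([ 0.04, -0.01,  0.06]))
```

View pics/w8.png

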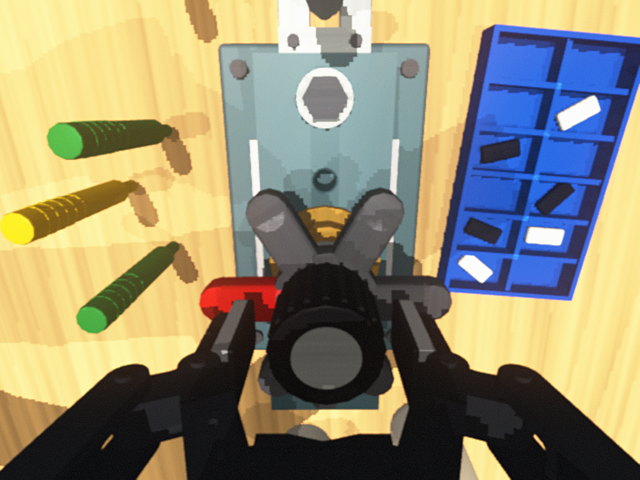

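The open fingers straddle the hub, plate centre at (326,358). This is my reference picture for detecting the drop. Now I grip and make the first backward stroke, about 30°.

```bash
cat >> h.py <<'E'
def plate(name):
    c=imaging.capture("wrist"); cv2.imwrite(name,c["image"])
    g=cv2.cvtColor(c["image"],cv2.COLOR_BGR2GRAY)
    m=(cv2.GaussianBlur(g,(3,3),0)>60).astype(np.uint8); m[:,:255]=0; m[:,400:]=0; m[:315]=0; m[430:]=0
    n,l,st,ce=cv2.connectedComponentsWithStats(m)
    k=[i for i in range(1,n) if abs(ce[i][0]-326)<25 and st[i][4]>1500]
    for i in k:
        ct=max(cv2.findContours((l==i).astype(np.uint8),cv2.RETR_EXTERNAL,cv2.CHAIN_APPROX_NONE)[0],key=len)
        e=cv2.fitEllipse(cv2.convexHull(ct)); print("plate",np.round(e[0],1),np.round(e[1],1),st[i][4])
E
python3 -c "
from h import *
plate('pics/p0.png'); print(status.get_state()['qpos'].round(2))"
python3 -m jog '[0,0,0,0,0,0,1, 0,0,0,0,0,0,1, 0,0,0,0,0,0,1, 0,0,0,0,0,0,1]'
python3 -m jog '[0,0,0,0,0,-4,1, 0,0,-0.0001,0,0,-6,1, 0,0,-0.0001,0,0,-6,1, 0,0,-0.0001,0,0,-6,1, 0,0,-0.0001,0,0,-6,1, 0,0,-0.0001,0,0,-2,1,0,0,0,0,0,0,1]'
python3 -m jog '[0,0,0,0,0,0,0.35,0,0,0,0,0,0,0.35,0,0,0,0,0,0,0.35]'
python3 -c "
from h import *
plate('pics/p1.png'); print(status.get_state()['qpos'].round(2),Rt().as_matrix()[:2,1])"
```

```text
plate [322.3 386.8] [158.3 188.9] 5482
plate [325.5 357.4] [61.5 70.6] 3426
[ 0.03  0.55 -0.32  1.91  0.25  0.72 -0.48]
clock: 12.25
ee_pos: [0.5267, 0.071, 0.1972]
eef_rot: [0.001, 0.723, 0.69, 0.001]
ft_force: [0.8, -0.2, 6.6]
grip_width: 0.0388
clock: 12.95
ee_pos: [0.5274, 0.071, 0.1976]
eef_rot: [0.001, 0.52, 0.854, 0.001]
ft_force: [3.5, -0.7, 5.0]
grip_width: 0.0383
clock: 13.25
ee_pos: [0.5249, 0.0709, 0.1963]
eef_rot: [-0.001, 0.52, 0.854, -0.001]
ft_force: [-0.1, 0.8, 1.6]
grip_width: 0.0556
plate [331.8 362.3] [61.7 71. ] 3464
plate [327.8 406.3] [146.9 224.2] 4516
[ 0.13  0.57 -0.47  1.91  0.37  0.75 -0.07] [0.88832693 0.45920866]
```

View pics/p1.png

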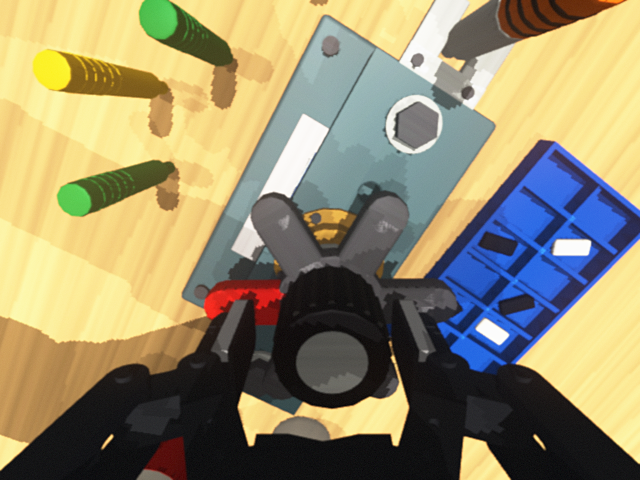

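The wheel followed the hand: the red lobe is still at the left in the hand's view, while the press has rotated. The plate size is unchanged (70.6 → 71.0), so no drop yet. Next stroke.

```bash

python3 -m jog '[0,0.0012,0,0,0,0,1, 0,0,0,0,0,0,1, 0,0,0,0,0,0,1, 0,0,0,0,0,-4,1, 0,0,-0.0001,0,0,-6,1, 0,0,-0.0001,0,0,-6,1, 0,0,-0.0001,0,0,-6,1, 0,0,-0.0001,0,0,-6,1, 0,0,-0.0001,0,0,-2,1,0,0,0,0,0,0,1]'
python3 -m jog '[0,0,0,0,0,0,0.35,0,0,0,0,0,0,0.35,0,0,0,0,0,0,0.35]'
python3 -c "
from h import *
plate('pics/p2.png'); print(status.get_state()['qpos'].round(2),Rt().as_matrix()[:2,1],Rt().inv().apply(np.array([.526,.0713,.196])-pose()[0])*1000)"
```

```text
clock: 14.3
ee_pos: [0.5275, 0.0719, 0.1975]
eef_rot: [0.0, 0.282, 0.96, 0.001]
ft_force: [1.4, 1.8, 0.6]
grip_width: 0.0382
clock: 14.6
ee_pos: [0.5264, 0.0711, 0.1971]
eef_rot: [-0.0, 0.281, 0.96, -0.001]
ft_force: [0.4, -0.5, -0.0]
grip_width: 0.0557
plate [328.2 362.7] [61.8 71.1] 3471
[ 0.22  0.6  -0.62  1.9   0.48  0.79  0.34] [0.5400418  0.84163762] [ 0.49750756 -0.22408226  1.15103789]
```

```bash

python3 -m jog '[0,0,0,0,0,0,1, 0,0,0,0,0,0,1, 0,0,0,0,0,0,1, 0,0,0,0,0,-4,1, 0,0,-0.0001,0,0,-6,1, 0,0,-0.0001,0,0,-6,1, 0,0,-0.0001,0,0,-6,1, 0,0,-0.0001,0,0,-6,1, 0,0,-0.0001,0,0,-2,1,0,0,0,0,0,0,1]'
python3 -m jog '[0,0,0,0,0,0,0.35,0,0,0,0,0,0,0.35,0,0,0,0,0,0,0.35]'
python3 -c "
from h import *
plate('pics/p3.png'); print(status.get_state()['qpos'].round(2),Rt().as_matrix()[:2,1],Rt().inv().apply(np.array([.526,.0713,.196])-pose()[0])*1000)"
```

```text
clock: 15.65
ee_pos: [0.5273, 0.072, 0.198]
eef_rot: [0.0, 0.023, 1.0, 0.001]
ft_force: [1.8, 2.0, 2.4]
grip_width: 0.0387
clock: 15.95
ee_pos: [0.5265, 0.0709, 0.1975]
eef_rot: [-0.0, 0.024, 1.0, -0.001]
ft_force: [-0.4, 0.3, -0.4]
grip_width: 0.0557
plate [328.3 364.4] [61.3 70.9] 3424
[ 0.31  0.64 -0.76  1.9   0.59  0.84  0.76] [0.04712048 0.9988888 ] [0.62809921 0.27003837 1.59363479]
```

```bash

python3 -m jog '[0,0,0,0,0,0,1, 0,0,0,0,0,0,1, 0,0,0,0,0,0,1, 0,0,0,0,0,-4,1, 0,0,-0.0001,0,0,-6,1, 0,0,-0.0001,0,0,-6,1, 0,0,-0.0001,0,0,-6,1, 0,0,-0.0001,0,0,-6,1, 0,0,-0.0001,0,0,-2,1,0,0,0,0,0,0,1]'
python3 -m jog '[0,0,0,0,0,0,0.35,0,0,0,0,0,0,0.35,0,0,0,0,0,0,0.35]'
python3 -c "
from h import *
plate('pics/p4.png'); print(status.get_state()['qpos'].round(2),Rt().as_matrix()[:2,1],Rt().inv().apply(np.array([.526,.0713,.196])-pose()[0])*1000)"
```

```text
clock: 17.0
ee_pos: [0.527, 0.0717, 0.1976]
eef_rot: [-0.0, -0.236, 0.972, 0.001]
ft_force: [2.0, 3.6, -7.5]
grip_width: 0.0384
clock: 17.3
ee_pos: [0.527, 0.0711, 0.1988]
eef_rot: [0.0, -0.236, 0.972, -0.001]
ft_force: [0.1, -0.3, 0.1]
grip_width: 0.0551
plate [331.6 388.7] [146.6 197.5] 5434
plate [326.7 353.8] [58.9 67.3] 3126
[ 0.38  0.69 -0.9   1.89  0.69  0.91  1.18] [-0.45854915  0.88866836] [0.8449534  0.63371906 2.77027899]
```

View pics/p4.png

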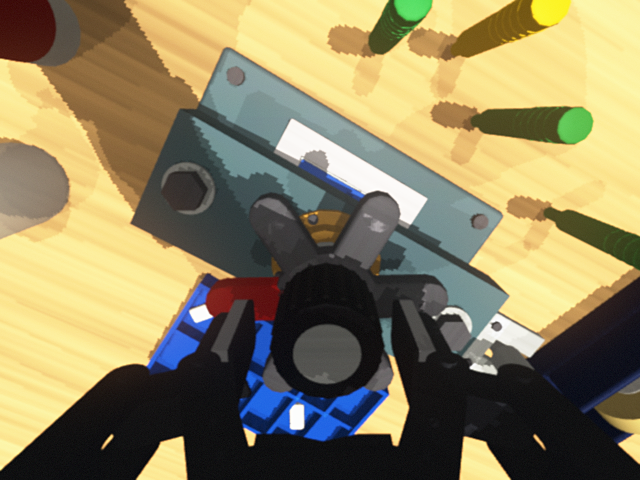

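The thread has dropped. The plate width went from 70.9 to 67.3 px, its row moved from 364 to 354, and the wrist carried -7.5 N just before release. The drop came 90-120° backward, so I turn forward about 375° from here in two strokes, following down 1 mm per 60°.

```bash

python3 -m jog '[0.0008,0.0006,0.002,0,0,0,0.35, 0,0,0.002,0,0,0,0.5, 0,0,0,0,0,0,1, 0,0,0,0,0,0,1, 0,0,0,0,0,0,1, 0,0,0,0,0,3,1, 0,0,0.0001,0,0,7,1, 0,0,0.0001,0,0,7,1, 0,0,0.0001,0,0,7,1, 0,0,0.0001,0,0,6,1]'
python3 -m jog '[0,0,0.0001,0,0,7,1, 0,0,0.0001,0,0,7,1, 0,0,0.0001,0,0,7,1, 0,0,0.0001,0,0,7,1, 0,0,0.0001,0,0,7,1, 0,0,0.0001,0,0,7,1, 0,0,0.0001,0,0,7,1, 0,0,0.0001,0,0,7,1, 0,0,0.0001,0,0,7,1, 0,0,0.0001,0,0,7,1]'
python3 -c "
from h import *
print(status.get_state()['qpos'].round(2),Rt().as_matrix()[:2,1],Rt().inv().apply(np.array([.526,.0713,.196])-pose()[0])*1000)"
```

```text
clock: 18.35
ee_pos: [0.5255, 0.0725, 0.1938]
eef_rot: [-0.0, 0.025, 1.0, 0.001]
ft_force: [-1.8, 2.3, -0.6]
grip_width: 0.0385
clock: 19.35
ee_pos: [0.5264, 0.0741, 0.1927]
eef_rot: [-0.0, 0.594, 0.805, 0.002]
ft_force: [2.7, 4.9, -3.7]
grip_width: 0.0384
[ 0.09  0.57 -0.42  1.91  0.33  0.73 -0.22] [0.95545367 0.29513076] [-2.49608891 -1.2314455  -3.29159338]
```

```bash

python3 -m jog '[0,0,0.0001,0,0,7,1, 0,0,0.0001,0,0,7,1, 0,0,0.0001,0,0,7,1, 0,0,0.0001,0,0,7,1, 0,0,0.0002,0,0,7,1, 0,0,0.0002,0,0,7,1, 0,0,0.0001,0,0,7,1, 0,0,0.0001,0,0,7,1, 0,0,0.0001,0,0,7,1, 0,0,0.0001,0,0,7,1]'
python3 -m jog '[0,0,0.0001,0,0,7,1, 0,0,0.0001,0,0,7,1, 0,0,0,0,0,3,1, 0,0,0,0,0,0,1, 0,0,0,0,0,0,0.35,0,0,0,0,0,0,0.35,0,0,0,0,0,0,0.35]'
python3 -c "
from h import *
plate('pics/p5.png')
y=Rt().as_matrix()[:2,1];print(status.get_state()['qpos'].round(2),np.degrees(np.arctan2(y[1],y[0])),Rt().inv().apply(np.array([.526,.0713,.196])-pose()[0])*1000)"
```

```text
clock: 20.35
ee_pos: [0.5282, 0.0736, 0.1917]
eef_rot: [-0.0, 0.948, 0.319, 0.003]
ft_force: [3.9, 3.2, -6.1]
grip_width: 0.0386
clock: 21.05
ee_pos: [0.5257, 0.0715, 0.1915]
eef_rot: [0.0, 0.984, 0.177, -0.0]
ft_force: [-0.2, -0.6, -0.7]
grip_width: 0.0551
plate [321.2 353.5] [61.  70.1] 3374
[-0.2   0.55  0.02  1.92 -0.02  0.68 -1.39] -69.66310354662524 [ 0.21721476  0.22103368 -4.47495942]
```

View pics/p5.png

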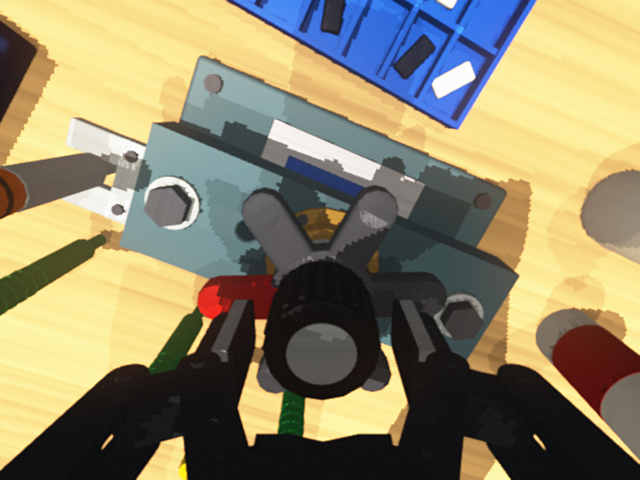

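The wheel went forward with the hand by 187°. The red lobe sits in the same place in the hand's view, so there was no slip. Now I rewind with the fingers open and compare the height with p4 at the same yaw.

```bash

python3 -m jog '[0,0,0,0,0,-5,0.35, 0,0,0,0,0,-8,0.35, 0,0,0,0,0,-8,0.35, 0,0,0,0,0,-8,0.35, 0,0,0,0,0,-8,0.35, 0,0,0,0,0,-8,0.35, 0,0,0,0,0,-8,0.35, 0,0,0,0,0,-8,0.35, 0,0,0,0,0,-8,0.35, 0,0,0,0,0,-8,0.35]'
python3 -m jog '[0,0,0,0,0,-8,0.35, 0,0,0,0,0,-8,0.35, 0,0,0,0,0,-8,0.35, 0,0,0,0,0,-8,0.35, 0,0,0,0,0,-8,0.35, 0,0,0,0,0,-8,0.35, 0,0,0,0,0,-8,0.35, 0,0,0,0,0,-8,0.35, 0,0,0,0,0,-8,0.35, 0,0,0,0,0,-8,0.35]'
python3 -m jog '[0,0,0,0,0,-8,0.35, 0,0,0,0,0,-8,0.35, 0,0,0,0,0,-8,0.35, 0,0,0,0,0,-6,0.35, 0,0,0,0,0,0,0.35, 0,0,0,0,0,0,0.35, 0,0,0,0,0,0,0.35]'
python3 -c "
from h import *
y=Rt().as_matrix()[:2,1];print(status.get_state()['qpos'].round(2),np.degrees(np.arctan2(y[1],y[0])),Rt().inv().apply(np.array([.526,.0713,.196])-pose()[0])*1000)
plate('pics/p6.png')
"
```

```text
clock: 22.1
ee_pos: [0.5258, 0.0713, 0.1916]
eef_rot: [0.0, 0.658, 0.753, -0.0]
ft_force: [-0.1, -0.2, -1.0]
grip_width: 0.0554
clock: 23.1
ee_pos: [0.5259, 0.0712, 0.1916]
eef_rot: [0.0, 0.021, 1.0, -0.0]
ft_force: [0.0, -0.1, -0.3]
grip_width: 0.0553
clock: 23.8
ee_pos: [0.5259, 0.0715, 0.1916]
eef_rot: [0.0, -0.235, 0.972, -0.0]
ft_force: [0.0, -0.3, 0.2]
grip_width: 0.0558
[ 0.38  0.7  -0.9   1.9   0.7   0.89  1.17] 117.23444143707026 [ 0.02839512 -0.1861813  -4.42950828]
plate [328.3 384.7] [151.4 188.1] 4718
plate [324.2 362.9] [60.2 69.1] 3286
```

View pics/p6.png

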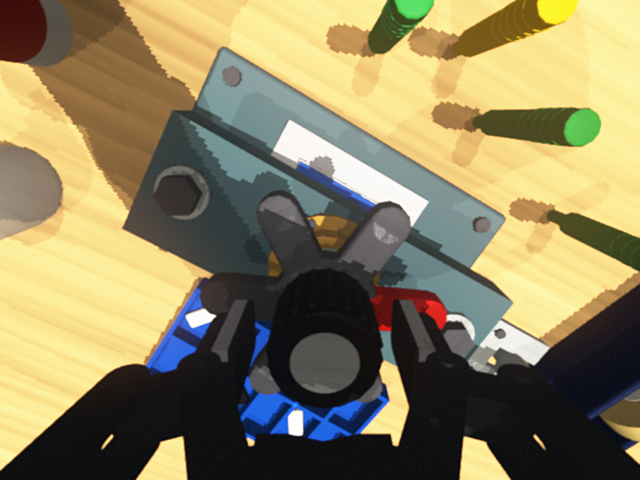

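The view at the same yaw as p4 gives 3.4-3.7 mm sunk after 187° (3.1 expected), so it's engaged and sinking properly. Second forward stroke, about 183°.

```bash

python3 -m jog '[0,0,0,0,0,0,1, 0,0,0,0,0,0,1, 0,0,0,0,0,0,1, 0,0,0,0,0,3,1, 0,0,0.0001,0,0,7,1, 0,0,0.0001,0,0,7,1, 0,0,0.0001,0,0,7,1, 0,0,0.0002,0,0,7,1, 0,0,0.0001,0,0,7,1, 0,0,0.0001,0,0,7,1]'
python3 -m jog '[0,0,0.0001,0,0,7,1, 0,0,0.0001,0,0,7,1, 0,0,0.0001,0,0,7,1, 0,0,0.0002,0,0,7,1, 0,0,0.0001,0,0,7,1, 0,0,0.0001,0,0,7,1, 0,0,0.0001,0,0,7,1, 0,0,0.0002,0,0,7,1, 0,0,0.0001,0,0,7,1, 0,0,0.0001,0,0,7,1]'
python3 -m jog '[0,0,0.0001,0,0,7,1, 0,0,0.0001,0,0,7,1, 0,0,0.0001,0,0,7,1, 0,0,0.0002,0,0,7,1, 0,0,0.0001,0,0,7,1, 0,0,0.0001,0,0,7,1, 0,0,0.0001,0,0,7,1, 0,0,0.0002,0,0,7,1, 0,0,0.0001,0,0,7,1, 0,0,0,0,0,5,1]'
python3 -m jog '[0,0,0,0,0,0,1,0,0,0,0,0,0,0.35,0,0,0,0,0,0,0.35,0,0,0,0,0,0,0.35,0,0,0,0,0,0,0.35]'
python3 -c "
from h import *
plate('pics/p7.png')
y=Rt().as_matrix()[:2,1];print(status.get_state()['qpos'].round(2),np.degrees(np.arctan2(y[1],y[0])),Rt().inv().apply(np.array([.526,.0713,.196])-pose()[0])*1000)
s=imaging.capture('scene'); crop(s,300,190,133,100,6,'pics/sc6.png')
"
```

```text
clock: 24.85
ee_pos: [0.5258, 0.0729, 0.1912]
eef_rot: [0.0, 0.155, 0.988, 0.001]
ft_force: [-0.6, 2.4, 1.1]
grip_width: 0.0384
clock: 25.85
ee_pos: [0.5269, 0.0739, 0.1901]
eef_rot: [-0.0, 0.694, 0.72, 0.002]
ft_force: [1.1, 4.1, 0.7]
grip_width: 0.0385
clock: 26.85
ee_pos: [0.5282, 0.0732, 0.189]
eef_rot: [-0.0, 0.978, 0.209, 0.003]
ft_force: [4.9, 1.9, -2.1]
grip_width: 0.0387
clock: 27.35
ee_pos: [0.5256, 0.0713, 0.1884]
eef_rot: [0.0, 0.978, 0.211, -0.0]
ft_force: [0.2, 0.3, 1.2]
grip_width: 0.0554
plate [321.3 353.1] [61.1 70.2] 3384
[-0.19  0.55 -0.    1.92  0.    0.67 -1.34] -65.65659292107425 [ 0.28139116  0.18684483 -7.5655863 ]
```

View pics/p7.png

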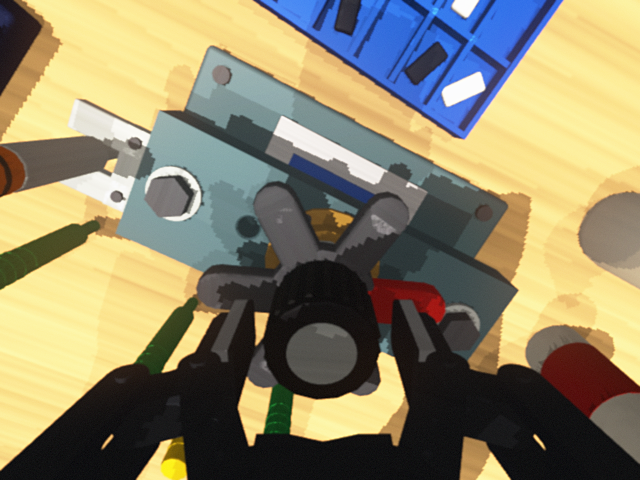

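View pics/sc6.png

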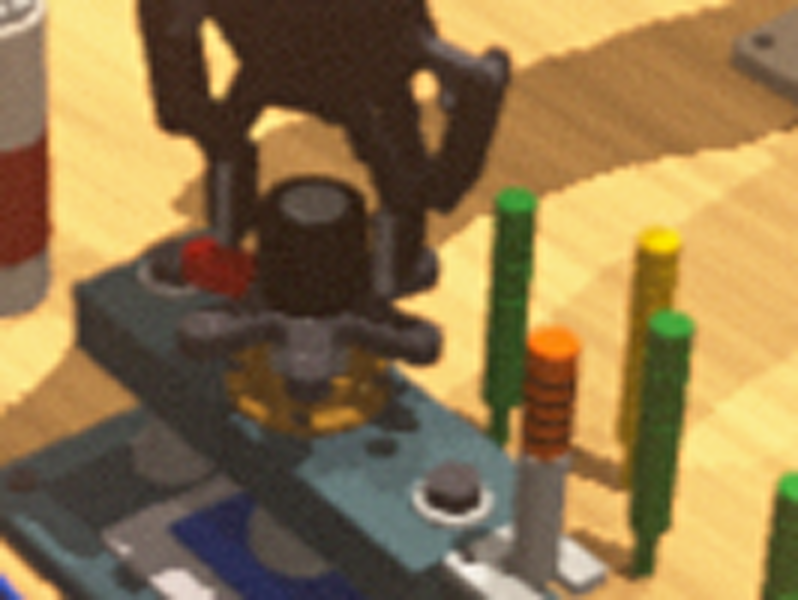

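```bash
python3 - <<'E'
import cv2,numpy as np
for f,y0 in (("sc5",150),("sc6",170)):
    i=cv2.imread(f"pics/{f}.png"); g=cv2.cvtColor(i,cv2.COLOR_BGR2GRAY)[y0:y0+70,260:370]
    for t in (70,80,90):
        m=(g>t).astype(np.uint8); n,l,st,ce=cv2.connectedComponentsWithStats(m)
        k=l[205-y0-(25 if f=="sc5" else 0),316-260]
        print(f,t,st[k] if k else None,ce[k]+[260,y0] if k else None)
E
python3 -m jog '[0,0,0,0,0,0,1, 0,0,0,0,0,0,1, 0,0,0,0,0,0,1, 0,0,0,0,0,0,1, 0,0,0,0,0,0,1, 0,0,0,0,0,0,1, 0,0,0,0,0,0,1, 0,0,0,0,0,0,1]'
python3 -c "
from h import *
s=imaging.capture('scene'); crop(s,300,190,133,100,6,'pics/sc7.png')
w=imaging.capture('wrist'); cv2.imwrite('pics/w9.png',w['image']); st=status.get_state(); print(st['ft_force'],st['grip_width'])"
```

```text
sc5 70 [  20   10   69   42 2197] [313.06964042 180.3427401 ]
sc5 80 [  21   11   65   40 1978] [312.63195147 180.31648129]
sc5 90 [  22   12   62   38 1771] [312.06662902 180.25409373]
sc6 70 [  23   18   61   35 1642] [313.20828258 204.22228989]
sc6 80 [ 51  22  12  19 131] [315.83206107 200.90839695]
sc6 90 None None
clock: 28.25
ee_pos: [0.5259, 0.0718, 0.1887]
eef_rot: [-0.0, 0.978, 0.211, 0.0]
ft_force: [-2.3, 0.1, 4.7]
grip_width: 0.0385
[-1.97566069  0.47680045  4.61055691] 0.0387986215158305
```

View pics/sc7.png

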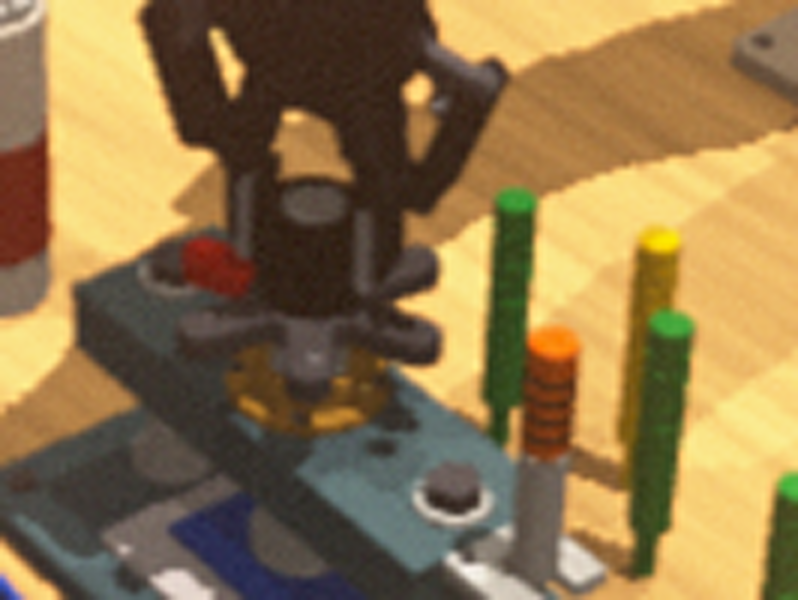

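View pics/w9.png

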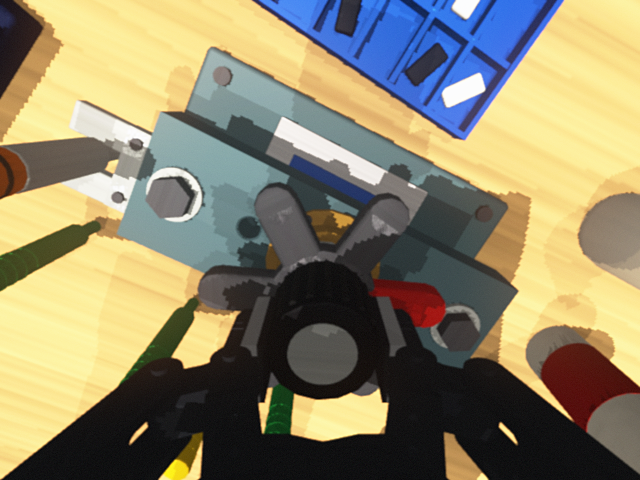

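The spindle is at rest and the hub is gripped (38.8 mm), with the pin hanging in the notch. The scene view shows the hub about 10.7 mm lower than at the start, so the height is about -0.012 to -0.0128. The turn count gives -0.0117 to -0.0122. Both are inside the window, so I hand in.

```bash
python3 -c "
from cell import ticket,status
print(abs(status.get_state()['joint_vel']).max()); print(ticket.job_done())"
```

```text
0.0019462012589509775
the job is handed in; nothing more can be done
None
```

I parked the orange lock pin in the notch and let go of it. I turned the spindle backward until the thread dropped, then forward about one turn, and handed in at about 28 s of the 72 s allowed, still holding the hub. The hand-in gives no verdict.

- **Pin:** the last pictures show it hanging upright in the notch. Its top was within about 1 px of where it should appear in the top view, and the fingers were clear of it.
- **Drop:** it came on the fourth 30° backward stroke, so between 90° and 120° back. In the wrist view the hub's top suddenly looked about 5% smaller. The wrist was carrying -7.5 N just before I opened the fingers.
- **Forward turn:** 187° plus 183°, with the wheel following the hand without slip.
- **Final depth:** the turn count puts the spindle at -11.7 to -12.2 mm, and the scene picture at about -12.3 to -12.8 mm. They disagree by roughly half a millimetre, but both are inside the -13.4 to -10.6 mm window.
- **Grip and rest:** the fingers are firmly closed on the hub (38.8 mm opening) and the arm was at rest at hand-in.
- **Failed check:** one mid-way height reading, taken at a different hand angle, showed only about 1.8 mm sunk instead of 3.1 mm. A repeat at the same hand angle as the reference gave 3.4 to 3.7 mm.
- **Bystanders:** I never touched them and they look unmoved in the pictures, but I did not measure their positions at the end.

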